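# Hang the parts basket over the catch tray

## Robot

A 7-joint arm with a two-finger parallel gripper is mounted at the origin on the work surface. World frame = base frame: x ahead of the robot, y to its left, z up, the work surface at z = 0. Lengths are in m, angles in rad, forces in N, time in s.
With the tool pointing down it reaches from about 0.4 to 0.925 m from the base axis. Payload 4.1 kg.
Tool frame: the origin (TCP) lies at the centre of the arm's flange, where the gripper is bolted on; the fingertips stand 173 mm ahead of it and the grasp point (between the pads) lies 155 mm ahead of it; y points along the fingers, z is the direction in which the jaws open and shut, and the axes are right-handed (so a half turn about y gives the same grasp; the last joint's range is limited). The gripper opens to 85 mm and grips with 20 to 120 N. Pads are 22 mm wide; open, the fingers measure 114 mm over their backs; the gripper's body (76 mm by 85 mm) begins 54 mm behind the grasp point. The pads swing forward as they close: fully open they stand 13 mm farther back than shut.
Start: joints at [-1.227, 0.398, 0.045, 1.537, -0.019, 1.207, -0.051], TCP at [0.278, 0.587, 0.405] pointing down, gripper open.
Joint ranges: [-2.82, 2.82], [-0.49, 2.23], [-1.37, 1.46], [0, 2.46], [-1.36, 4.5], [0.23, 2], [-2.94, 2.94]. Speed limits (rad/s): [2.57, 2.57, 3.14, 3.14, 3.14, 3.14, 3.14].

## Interface

Orientations are given as a unit quaternion [x, y, z, w].
In Python, from workcell import manip gives the robot as it stands. The module is installed in compiled form; this text tells all that it offers.
- The arm moves only by the tool send_rows, never from a script. Its argument "rows" is a list of rows, each a list of 7 numbers: the closure, from -1 (fully open) to 1 (shut), so that 0 is half open, then the shift along the world's x, y, z in mm, then the turn, a rotation vector about the world's x, y, z in degrees. In form: [[jaw, dx, dy, dz, wx, wy, wz], ...]. A call has exactly 5 rows; each row shifts and turns the commanded pose from where the row before left it; what a row does not reach is not made up. A row lasts 1/8 s, in which the tool goes at most 62.5 mm and 10.7 degrees, less where a joint would pass 70% of its speed; a pose out of reach is approached as far as the arm can. A call with a gripper value outside its range is refused whole. The fingers move at their own pace and stop on an object; "force" is the grip in N (left out, the last holds). Time passes only in rows, so rows that do not move let the fingers close, or fill a call up. It gives the time, the measured TCP pose, the force and the opening at its end, in the units of the state.
- manip.read_state(): the state, without advancing time (a new reading comes with each control period).
- manip.camera(name): name is "scene" or "top"; returns (picture, depth): 384x512x3 uint8, red, green, blue; 384x512 float32, m along the optical axis (not along the pixel's ray), 0 where there is no reading.
- manip.get_calibration(name): a dict with "fovy" (degrees; the focal length in pixels is half the picture's height over the tangent of half this angle, whatever the lens; pixels are square), "cx", "cy" (the principal point, pixels), "R" (3x3) and "t" (3): a world point X has camera coordinates R X + t. Camera axes: x right, y down, z forward; pixel columns grow to the right and rows downward; lengths in m; the calibration is good to about 2 mm. A picture is of the moment at which its call begins. get_calibration takes no time and is no camera call.
- manip.sign_off(): hands the job in, once; it reports no verdict.
The state is a dict: "time": time; "qpos": joint angles; "joint_velocities": joint speeds; "joint_torque": joint torques, N m; "eef_pos": TCP position; "tool_rot": TCP orientation; "contact_force": force on the tool from outside, world axes, zero at the start; "moment": the same for the moment, N m; "gripper_width": opening from 0.0 (shut) to 1.0 (fully open).
Only numpy, scipy, OpenCV 4.12 (cv2) and the standard library are available. Lean on these libraries where they do the work, as an engineer would, in place of code of your own. Each camera call takes 0.05 s, during which the arm holds its last target. There are 200 camera calls.

## Task

The small wire basket of turned brass fittings hangs on the hook of the stand with the plain rectangular base plate. Lift it off by its wooden grip and hang it on the hook of the stand that rises from the shallow open catch tray (not the one with the round foot), keeping the basket level and never setting it down on the way. Let go of it and leave it hanging level and still.

Things in the scene. Friction and masses are not known exactly. Their poses are not given: they have to be found in the camera images.
- basket: Wire basket of brass fittings, 90 (x) by 120 (y), 45 mm deep, 0.35 kg, origin under its centre. Rigid steel bail: legs at y = +-59 mm rise to a flat bar along y, 12 mm wide, 134 to 140 mm above the bottom. On the bar's middle a wooden grip block, 16 (x) by 28 (y) mm, 140 to 185 mm above the bottom: pinch from above across the 28 mm (y). All one rigid piece; x along the hook's arm when hung.
- bail (a point): Middle of the underside of the bail's bar, which rests across the hook's arm; 134 mm above the basket's origin, axes as the basket's. The arm passes between bar and basket rim (89 mm gap): to take the basket off, lift it about 30 mm and draw it 100 mm or more off the arm's open front end; to hang it, the reverse.
- plate_seat (a point): Seat of the first hook, on a fixed stand with a rectangular base plate 150 by 120 mm. Point on top of a level steel arm (12 mm wide, 8 thick), 205 mm above the bench; z up, x along the arm to its post (16 mm square, near face at x = 67 mm, no higher than the arm). The arm's open front end is at x = -38 mm, with an upturned tip (rear face at -30 mm) 16 mm higher than the arm.
- tray_seat (a point): Seat of the hook to hang it on, same hook, height and axes as plate_seat, on a fixed stand rising from an open aluminium tray 190 by 150 mm, 28 mm high. A third such stand, empty, has a round foot 140 mm wide. The three stand side by side 0.24 to 0.36 m apart, in any order, all fronts (-x) roughly to the robot, the middle one set back; carry past it in front of its tip.
Mind the look-alikes: they are no part of the job. Leave any pink look-alike of the basket alone.

How it is judged:
By the outcome, as a careful person would: the job done as asked, in the order asked, and still so for the second after the job is handed in, with the robot touching nothing.
It also fails if it takes over 56 s, if anything falls off the work surface, if the arm or the gripper's body presses on something with over 40 N, if the wrist force passes 120 N, or if a joint passes its speed limit or range.

## Working session

There is one attempt and no reset: what is moved stays moved. The work goes in short steps, Python scripts to look and compute and a tool call to move; the robot and the scene stay as the last step left them, time stands still between calls to the robot, and variables do not carry over. Pictures are saved under pics/ and viewed, about 8 in all and at most 12, crops included, and the job is handed in when it is done.

Besides the shell and the picture viewer there is one more tool, called as name(argument=value, ...) on one line, values as JSON. send_rows: Moves the arm, as the interface text tells. Its arguments: {"type":"object","properties":{"rows":{"type":"array","items":{"type":"array","items":{"type":"number"}}},"force":{"type":"number"}},"required":["rows"]}

```bash
mkdir -p pics
cat > h.py <<'E'
import numpy as np, cv2
from workcell import manip
def cloud(n):
    im,d=manip.camera(n); c=manip.get_calibration(n)
    f=im.shape[0]/2/np.tan(np.radians(c["fovy"])/2)
    v,u=np.mgrid[:im.shape[0],:im.shape[1]]
    P=np.stack([(u-c["cx"])/f*d,(v-c["cy"])/f*d,d],-1)
    W=(P-np.array(c["t"]))@np.array(c["R"])
    W[d==0]=np.nan
    return im,d,W
E
python3 - <<'E'
from h import *
for n in("scene","top"):
    im,d,W=cloud(n); np.savez(n+".npz",im=im,d=d,W=W)
    cv2.imwrite(f"pics/{n}1.png",cv2.cvtColor(im,cv2.COLOR_RGB2BGR))
    c=manip.get_calibration(n);print(n,c)
print(manip.read_state())
E
```

```text
scene {'fovy': 53.49129961816721, 'cx': 258.63094895350446, 'cy': 189.65525508059892, 'R': array([[-0.77438919,  0.63269656, -0.00405465],
       [ 0.46611692,  0.56614706, -0.67986214],
       [-0.42785091, -0.52836783, -0.73332874]]), 't': array([ 0.37506226, -0.10663437,  1.19839124])}
top {'fovy': 53.518623440886074, 'cx': 258.70062313925513, 'cy': 189.01308212528838, 'R': array([[-0.02806504, -0.99957195,  0.00826257],
       [-0.99639758,  0.02731226, -0.08028639],
       [ 0.08002635, -0.01048604, -0.99673759]]), 't': array([-0.00448238,  0.45889818,  1.18119638])}
{'time': 0.1, 'qpos': array([-1.22699978,  0.39914378,  0.04501763,  1.53776801, -0.01871857,
        1.20689105, -0.05070998]), 'joint_velocities': array([-0.00325325, -0.00147514,  0.00106905, -0.00221265, -0.00032097,
        0.0001335 ,  0.00181017]), 'joint_torque': array([ 3.62669933e-03, -4.76263261e+01,  1.36991467e+00, -2.54950136e+01,
        1.17944126e-02,  4.99083355e-03,  1.80005173e-05]), 'eef_pos': array([0.27833736, 0.5870979 , 0.40374381]), 'tool_rot': array([ 0.69047952, -0.15534165,  0.15513347, -0.68923189]), 'contact_force': array([-0.45798074, -0.23344232,  0.39654937]), 'moment': array([-0.04952746,  0.02106102,  0.03879311]), 'gripper_width': 0.9970097459075314}
```

View pics/scene1.png

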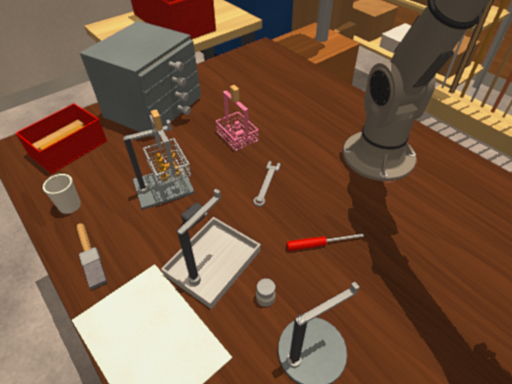

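View pics/top1.png

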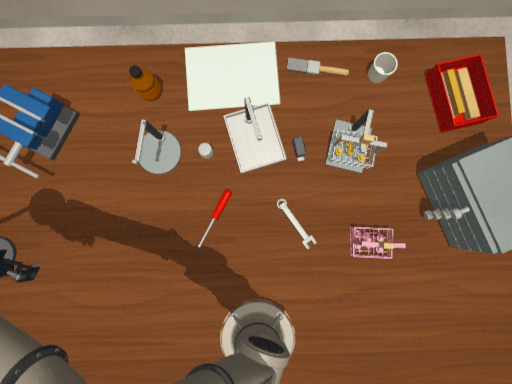

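The scene view shows the plate stand with the basket at (160,165), the tray stand at (205,250), the round-foot stand at (315,340), and a pink look-alike on the bench at (237,130). In the top view they are at (352,145), (255,135), (158,150) and (372,242). Source is the plate stand, whose basket holds brass-coloured fittings, and target is the tray stand in the middle. Next I measure both and make a crop.

Run:
```python
import numpy as np,cv2
for n in("scene","top"):
    Z=np.load(n+".npz");im,W=Z["im"],Z["W"]
    x,y,z=W[...,0],W[...,1],W[...,2]
    m=(z>.15)&(z<.30)&(x>.3)&(x<.9)&(y>-.42)&(y<.45)
    k,l,s,c=cv2.connectedComponentsWithStats(m.astype(np.uint8),connectivity=8)
    for i in range(1,k):
        if s[i,4]<20: continue
        q=W[l==i]; print(n,s[i],q.min(0).round(3),q.max(0).round(3))
        a=q[(abs(q[:,2]-.205)<.006)]
        if len(a)>15:
            ctr,vx=a.mean(0),np.linalg.svd((a-a.mean(0))[:,:2],full_matrices=False)[2][0]
            if vx[0]<0: vx=-vx
            t=(a-ctr)[:,:2]@vx; e=(a-ctr)[:,:2]@[-vx[1],vx[0]]
            print("  arm",len(a),ctr.round(4),"yaw",np.degrees(np.arctan2(vx[1],vx[0])).round(1),t.min().round(3),t.max().round(3),"side",e.min().round(4),e.max().round(4))
            print("  front",(ctr[:2]+t.min()*vx).round(4),"rear",(ctr[:2]+t.max()*vx).round(4))
    # wood grip
    hsv=cv2.cvtColor(im,cv2.COLOR_RGB2HSV)
    g=(z>.24)&(z<.28)&(x>.3)&(x<.9)&(y>-.45)&(y<-.1)
    q=W[g]; print(n,"high",len(q),q.mean(0).round(4) if len(q) else 0,q.min(0).round(3) if len(q) else 0,q.max(0).round(3) if len(q) else 0)
    if len(q)>5:
        tp=q[q[:,2]>q[:,2].max()-.006]; print("  top",len(tp),tp.mean(0).round(4),cv2.minAreaRect(tp[:,:2].astype(np.float32)*1000))
a=cv2.imread("pics/scene1.png")[90:310,100:270];b=cv2.imread("pics/top1.png")[85:185,215:405]
a=cv2.resize(a,(380,490),interpolation=2);b=cv2.resize(b,(400,210),interpolation=2)
o=np.zeros((490,790,3),np.uint8);o[:,:380]=a;o[:210,385:785]=b;cv2.imwrite("pics/crop1.png",o)
```

```text
scene [123 110  50  51 705] [ 0.535 -0.36   0.15 ] [ 0.653 -0.238  0.26 ]
  arm 268 [ 0.5949 -0.3011  0.205 ] yaw -30.9 -0.057 0.06 side -0.0673 0.0454
  front [ 0.5463 -0.272 ] rear [ 0.6468 -0.3321]
scene [177 189  44  62 565] [ 0.576 -0.026  0.151] [0.695 0.019 0.223]
  arm 366 [ 0.6411 -0.0023  0.205 ] yaw 15.4 -0.067 0.055 side -0.0087 0.0074
  front [ 0.5768 -0.02  ] rear [0.6936 0.0121]
scene [293 282  66  57 778] [0.519 0.281 0.15 ] [0.641 0.315 0.225]
  arm 565 [0.5863 0.2991 0.2052] yaw -10.0 -0.065 0.054 side -0.0088 0.0078
  front [0.5219 0.3104] rear [0.6398 0.2896]
scene high 87 [ 0.567  -0.2949  0.2518] [ 0.557 -0.315  0.24 ] [ 0.575 -0.284  0.26 ]
  top 46 [ 0.5658 -0.2985  0.2563] ((564.7117309570312, -300.841064453125), (27.99806785583496, 14.9347562789917), 72.68864440917969)
top [129  66  13  13 130] [0.773 0.309 0.15 ] [0.804 0.341 0.175]
top [244  98  18  43 227] [ 0.575 -0.025  0.15 ] [0.692 0.019 0.224]
  arm 195 [ 0.64   -0.0023  0.2054] yaw 15.5 -0.066 0.054 side -0.0078 0.0078
  front [ 0.5762 -0.02  ] rear [0.6922 0.0121]
top [336 110  51  44 550] [ 0.533 -0.359  0.15 ] [ 0.65  -0.238  0.259]
  arm 247 [ 0.5911 -0.3067  0.2065] yaw -22.4 -0.059 0.061 side -0.0637 0.0571
  front [ 0.5365 -0.2842] rear [ 0.6479 -0.3301]
top [132 120  20  45 289] [0.519 0.282 0.151] [0.639 0.315 0.226]
  arm 224 [0.5829 0.299  0.2055] yaw -9.4 -0.064 0.057 side -0.008 0.0076
  front [0.5193 0.3095] rear [0.6389 0.2897]
top high 82 [ 0.5624 -0.2974  0.2541] [ 0.554 -0.312  0.241] [ 0.572 -0.285  0.259]
  top 63 [ 0.563  -0.2979  0.2561] ((563.1318969726562, -298.5451354980469), (25.98590087890625, 15.404566764831543), 85.25801086425781)
```

View pics/crop1.png

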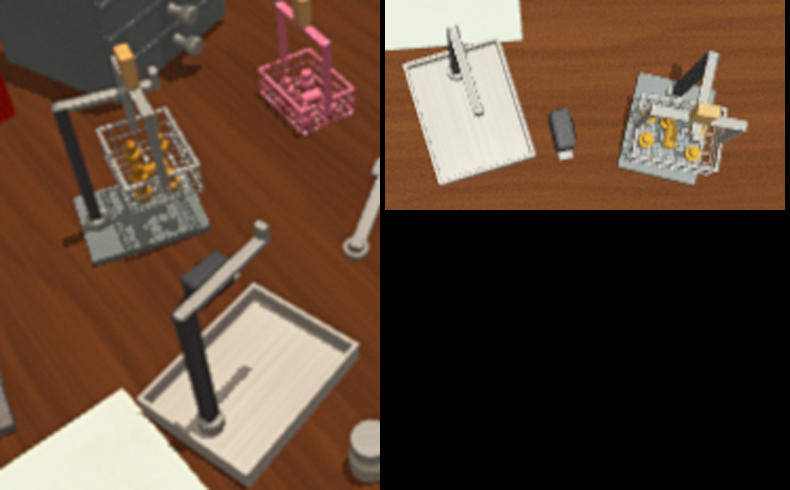

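The crop confirms the target stand at (455,75), with its post in the tray, and the basket of brass fittings with its wooden grip at (708,112). Both are clear of the pink look-alike. The tray arm fits at 121 mm long and 0.205 m high, as it should. Next I fit the plate arm and bar.

```bash
cat > fit.py <<'E'
import numpy as np
from scipy.optimize import least_squares
def fit(W,p0,zb=.205,arm=True):
    q=W.reshape(-1,3); q=q[~np.isnan(q[:,0])]
    q=q[(np.hypot(*(q[:,:2]-p0[:2]).T)<.12)&(q[:,2]>zb-.008)&(q[:,2]<zb+.012)][:,:2]
    def res(p):
        c,s=np.cos(p[2]),np.sin(p[2]);d=q-p[:2]
        a=d@[c,s];e=d@[-s,c]
        r=np.maximum(abs(a)-.006,0)+np.maximum(abs(e)-.059,0)+.1*abs(a)
        if arm: r=np.minimum(r,np.maximum(abs(e-p[3])-.006,0)+.1*abs(e-p[3]))
        return r
    best=min((least_squares(res,[p0[0],p0[1],y,0][:4 if arm else 3],loss="soft_l1",f_scale=.003,x_scale=[.01,.01,.1,.01][:4 if arm else 3]) for y in np.radians([-30,-20,-10,0,10,20])),key=lambda r:r.cost)
    p=best.x;c,s=np.cos(p[2]),np.sin(p[2]);d=q-p[:2];a=d@[c,s];e=d@[-s,c]
    if arm:
        m=abs(e-p[3])<.008;m&=abs(a)>.015
        print("arm front/rear rel bar",a[m].min().round(4),a[m].max().round(4),"arm offset",p[3].round(4))
    m=abs(a)<.01;print("bar",p[:2].round(4),"yaw",np.degrees(p[2]).round(2),"bar ends",e[m].min().round(4),e[m].max().round(4),"cost",best.cost,len(q))
E
python3 - <<'E'
from fit import *
for n in("scene","top"): fit(np.load(n+".npz")["W"],[.564,-.298])
E
python3 - <<'E'
from scipy.spatial.transform import Rotation as R
import numpy as np
r=R.from_quat([ 0.69047952, -0.15534165,  0.15513347, -0.68923189]);print(r.as_matrix().round(3))
E
```

```text
arm front/rear rel bar -0.0645 0.0575 arm offset -0.0294
bar [ 0.5929 -0.3093] yaw -103.78 bar ends -0.0596 0.0603 cost 0.00015256673755663868 353
arm front/rear rel bar -0.0306 0.0904 arm offset -0.003
bar [ 0.5634 -0.2986] yaw -13.51 bar ends -0.0618 0.0611 cost 0.0001358759935381763 345
[[ 0.904 -0.001  0.428]
 [-0.428 -0.002  0.904]
 [ 0.    -1.    -0.002]]
```

Both views agree on the plate stand: arm yaw −13.6°, bar crossing the arm near (0.563, −0.301), and the grip around (0.5635, −0.300). The arm measures 121 mm, with the bar 7 mm forward of the seat. The tool needs +12° about z. I'll raise it and carry it across.

send_rows(rows=[[-1,10,-30,15,0,0,0],[-1,14,-45,15,0,0,0],[-1,14,-45,15,0,0,0],[-1,14,-45,15,0,0,0],[-1,14,-45,0,0,0,0]], force=60)

```text
time: 0.72
eef_pos: [0.345, 0.3759, 0.4657]
tool_rot: [-0.689, 0.155, -0.156, 0.691]
contact_force: [0.5, 0.4, 0.3]
gripper_width: 1.001
```

send_rows(rows=[[-1,14,-45,0,0,0,0],[-1,14,-45,0,0,0,2],[-1,14,-45,0,0,0,2],[-1,14,-45,0,0,0,2],[-1,14,-45,0,0,0,2]])

```text
time: 1.35
eef_pos: [0.4145, 0.1507, 0.4645]
tool_rot: [-0.699, 0.106, -0.106, 0.699]
contact_force: [0.8, -0.3, 0.3]
gripper_width: 0.999
```

send_rows(rows=[[-1,14,-45,0,0,0,2],[-1,14,-45,0,0,0,2],[-1,14,-45,0,0,0,0],[-1,14,-45,0,0,0,0],[-1,14,-45,0,0,0,0]])

```text
time: 1.98
eef_pos: [0.4845, -0.0741, 0.4646]
tool_rot: [-0.702, 0.082, -0.082, 0.702]
contact_force: [1.1, 0.2, 0.0]
gripper_width: 1.001
```

```bash
cat > st.py <<'E'
from workcell import manip
from scipy.spatial.transform import Rotation as R
import numpy as np
s=manip.read_state();M=R.from_quat(s["tool_rot"]).as_matrix()
print(s["time"],"pos",s["eef_pos"].round(4),"down",M[:,1].round(4),"jaw",np.degrees(np.arctan2(M[1,2],M[0,2])).round(2),"grasp",(s["eef_pos"]+.155*M[:,1]).round(4),"F",s["contact_force"].round(2),"M",s["moment"].round(2),"w",round(s["gripper_width"],3),"q",s["qpos"].round(2))
E
python3 st.py
```

```text
1.975 pos [ 0.4845 -0.0741  0.4646] down [-1.e-04  5.e-04 -1.e+00] jaw 76.65 grasp [ 0.4845 -0.074   0.3096] F [1.07 0.19 0.01] M [ 0.04  0.01 -0.04] w 1.001 q [-0.53  0.07  0.63  1.83 -0.04  1.25  1.45]
```

send_rows(rows=[[-1,16,-46,0,0,0,0],[-1,16,-46,0,0,0,0],[-1,16,-46,0,0,0,0],[-1,16,-46,0,0,0,0],[-1,15,-42,0,0,0,0]])

```text
time: 2.6
eef_pos: [0.5639, -0.3, 0.4641]
tool_rot: [-0.702, 0.083, -0.082, 0.702]
contact_force: [0.6, 0.6, -0.7]
gripper_width: 0.999
```

send_rows(rows=[[-1,0,0,-15,0,0,0],[-1,0,0,-8,0,0,0],[-1,0,0,0,0,0,0],[-1,0,0,0,0,0,0],[-1,0,0,0,0,0,0]])

```text
time: 3.22
eef_pos: [0.5636, -0.2981, 0.4424]
tool_rot: [-0.702, 0.081, -0.082, 0.702]
contact_force: [-0.6, -0.2, -0.1]
gripper_width: 0.999
```

```bash
python3 st.py
python3 - <<'E'
from h import *
a=cv2.cvtColor(cloud("scene")[0],cv2.COLOR_RGB2BGR);b=cv2.cvtColor(cloud("top")[0],cv2.COLOR_RGB2BGR)
o=np.hstack([cv2.resize(a[70:220,90:240],(400,400),interpolation=2),cv2.resize(b[70:190,310:430],(400,400),interpolation=2)])
cv2.imwrite("pics/pre.png",o)
E
```

```text
3.225 pos [ 0.5636 -0.2981  0.4424] down [ 1.2e-03  1.0e-04 -1.0e+00] jaw 76.7 grasp [ 0.5638 -0.2981  0.2874] F [-0.56 -0.2  -0.07] M [0.02 0.03 0.01] w 0.999 q [-0.1   0.43  0.73  1.53 -0.3   1.29  2.01]
```

View pics/pre.png

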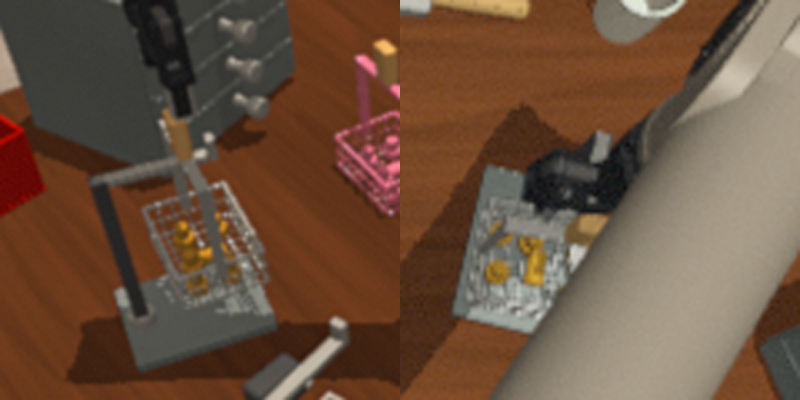

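The view shows the gripper centred above the wooden grip at (178,135), with the basket untouched. Descending.

send_rows(rows=[[-1,0,-1,-12,0,0,0],[-1,0,0,-12,0,0,0],[-1,0,0,-10,0,0,0],[-1,0,0,-9,0,0,0],[-1,0,0,-7,0,0,0]])

```text
time: 3.95
eef_pos: [0.5635, -0.2996, 0.3909]
tool_rot: [-0.702, 0.082, -0.082, 0.702]
contact_force: [0.2, -0.5, 0.2]
gripper_width: 0.999
```

```bash
python3 st.py
```

```text
3.95 pos [ 0.5635 -0.2996  0.3909] down [-5.e-04  3.e-04 -1.e+00] jaw 76.63 grasp [ 0.5634 -0.2996  0.2359] F [ 0.17 -0.54  0.17] M [-0.02  0.02  0.03] w 0.999 q [-0.09  0.47  0.71  1.6  -0.33  1.19  2.03]
```

send_rows(rows=[[0,0,0,0,0,0,0],[0.2,0,0,0,0,0,0],[0.4,0,0,0,0,0,0],[1,0,0,0,0,0,0],[1,0,0,0,0,0,0]], force=70)

```text
time: 4.58
eef_pos: [0.5636, -0.2998, 0.3924]
tool_rot: [0.702, -0.082, 0.083, -0.702]
contact_force: [0.1, 0.4, 2.9]
gripper_width: 0.319
```

send_rows(rows=[[1,0,0,0,0,0,0],[1,0,0,0,0,0,0],[1,0,0,0,0,0,0],[1,0,0,0,0,0,0],[1,0,0,0,0,0,0]])

```text
time: 5.2
eef_pos: [0.5636, -0.2998, 0.3924]
tool_rot: [0.702, -0.082, 0.083, -0.702]
contact_force: [-0.0, 0.5, 5.8]
gripper_width: 0.319
```

```bash
python3 st.py
```

```text
5.2 pos [ 0.5636 -0.2998  0.3924] down [ 1.1e-03 -2.0e-04 -1.0e+00] jaw 76.64 grasp [ 0.5638 -0.2998  0.2374] F [-0.04  0.51  5.79] M [0.06 0.06 0.05] w 0.319 q [-0.09  0.47  0.71  1.6  -0.33  1.2   2.03]
```

Grip is 27 mm wide, which matches the 28 mm block. Lift slowly.

send_rows(rows=[[1,0,0,4,0,0,0],[1,0,0,7,0,0,0],[1,0,0,9,0,0,0],[1,0,0,8,0,0,0],[1,0,0,4,0,0,0]])

```text
time: 5.82
eef_pos: [0.5635, -0.2998, 0.4246]
tool_rot: [0.702, -0.082, 0.083, -0.702]
contact_force: [-0.2, 0.2, -3.8]
gripper_width: 0.319
```

send_rows(rows=[[1,0,0,2,0,0,0],[1,0,0,0,0,0,0],[1,0,0,0,0,0,0],[1,0,0,0,0,0,0],[1,0,0,0,0,0,0]])

```text
time: 6.45
eef_pos: [0.5635, -0.2996, 0.4256]
tool_rot: [-0.702, 0.082, -0.082, 0.702]
contact_force: [0.3, -0.2, -3.9]
gripper_width: 0.316
```

```bash
python3 st.py
python3 - <<'E'
from h import *
im,d,W=cloud("scene");np.savez("lift.npz",W=W)
cv2.imwrite("pics/lift.png",cv2.resize(cv2.cvtColor(im,cv2.COLOR_RGB2BGR)[60:220,80:280],(750,600),interpolation=2))
E
```

```text
6.45 pos [ 0.5635 -0.2996  0.4256] down [-2.e-04  2.e-04 -1.e+00] jaw 76.63 grasp [ 0.5634 -0.2996  0.2706] F [ 0.35 -0.24 -3.94] M [-0.04  0.11 -0.02] w 0.316 q [-0.09  0.45  0.73  1.55 -0.31  1.26  2.01]
```

View pics/lift.png

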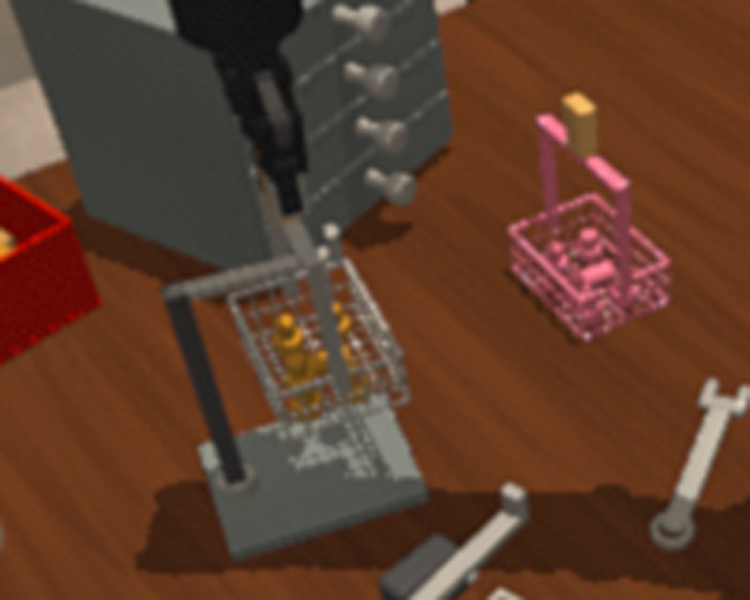

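The basket is clear of the arm, level (bar at (290,240)), and the arm still passes through the gap. Force is −3.9 N, which is the basket's weight. Draw it out by 110 mm along the arm's axis.

send_rows(rows=[[1,-8,2,0,0,0,0],[1,-14,3.5,0,0,0,0],[1,-17,4,0,0,0,0],[1,-17,4,0,0,0,0],[1,-15,3.5,0,0,0,0]])

```text
time: 7.12
eef_pos: [0.4907, -0.2826, 0.4258]
tool_rot: [-0.702, 0.083, -0.082, 0.703]
contact_force: [0.4, 1.0, -4.1]
gripper_width: 0.317
```

send_rows(rows=[[1,-15,3.5,0,0,0,0],[1,-12,3,0,0,0,0],[1,-8,2,0,0,0,0],[1,-4,1,0,0,0,0],[1,0,0,0,0,0,0]])

```text
time: 7.75
eef_pos: [0.4535, -0.2731, 0.4258]
tool_rot: [-0.702, 0.082, -0.082, 0.702]
contact_force: [0.1, 0.6, -4.0]
gripper_width: 0.316
```

```bash
python3 st.py
python3 - <<'E'
from h import *
from fit import fit
for n in("scene","top"):
    im,d,W=cloud(n)
    cv2.imwrite(f"{n}_dr.png",cv2.cvtColor(im,cv2.COLOR_RGB2BGR))
    fit(W,[.454,-.273],.241,False)
E
```

```text
7.75 pos [ 0.4535 -0.2731  0.4258] down [ 5.e-04  0.e+00 -1.e+00] jaw 76.64 grasp [ 0.4536 -0.2731  0.2708] F [ 0.06  0.6  -3.98] M [ 0.01 -0.03 -0.01] w 0.316 q [-0.21  0.22  0.78  1.81 -0.16  1.18  1.96]
bar [ 0.457  -0.2727] yaw -9.79 bar ends -0.0636 0.0612 cost 3.5195349116030414e-05 125
bar [ 0.4459 -0.2672] yaw -21.53 bar ends 0.0154 0.0585 cost 2.4080640118813834e-06 48
```

Basket is off the first hook. Carry it to the front of the tray stand (+46, +232 mm, +29°).

send_rows(rows=[[1,1,8,0,0,0,1],[1,3,18,0,0,0,3],[1,4,25,0,0,0,3],[1,5,28,0,0,0,3],[1,6,30,0,0,0,4]])

```text
time: 8.48
eef_pos: [0.4727, -0.1619, 0.4258]
tool_rot: [-0.707, -0.006, 0.006, 0.707]
contact_force: [0.6, 0.2, -4.9]
gripper_width: 0.317
```

send_rows(rows=[[1,6,30,0,0,0,4],[1,6,30,0,0,0,4],[1,6,28,0,0,0,3],[1,5,20,0,0,0,3],[1,4,15,0,0,0,1]])

```text
time: 9.1
eef_pos: [0.4998, -0.0399, 0.4257]
tool_rot: [0.701, 0.097, -0.097, -0.7]
contact_force: [-0.7, -0.7, -4.3]
gripper_width: 0.318
```

send_rows(rows=[[1,0,0,0,0,0,0],[1,0,0,0,0,0,0],[1,0,0,0,0,0,0],[1,0,0,0,0,0,0],[1,0,0,0,0,0,0]])

```text
time: 9.72
eef_pos: [0.4994, -0.0415, 0.4258]
tool_rot: [-0.701, -0.096, 0.096, 0.701]
contact_force: [-0.2, 0.2, -2.8]
gripper_width: 0.323
```

```bash
python3 st.py
python3 - <<'E'
from h import *
from fit import fit
o=[]
for n,b in(("scene",(100,300,100,300)),("top",(60,260,160,360))):
    im,d,W=cloud(n); np.savez(n+"_c.npz",W=W)
    o.append(cv2.resize(cv2.cvtColor(im,cv2.COLOR_RGB2BGR)[b[0]:b[1],b[2]:b[3]],(400,400),interpolation=2))
    fit(W,[.4995,-.042],.241,False)
cv2.imwrite("pics/carry.png",np.hstack(o))
E
```

```text
9.725 pos [ 0.4994 -0.0415  0.4258] down [ 0.e+00  1.e-04 -1.e+00] jaw 105.6 grasp [ 0.4994 -0.0415  0.2708] F [-0.23  0.16 -2.81] M [-0.01  0.07  0.03] w 0.323 q [-0.51  0.13  0.56  1.87 -0.07  1.17  1.92]
bar [ 0.5013 -0.0405] yaw 17.85 bar ends -0.0635 0.0611 cost 0.00010391188751416072 272
bar [ 0.4751 -0.0347] yaw -4.12 bar ends 0.0463 0.0516 cost 5.3378649455002146e-08 6
```

View pics/carry.png

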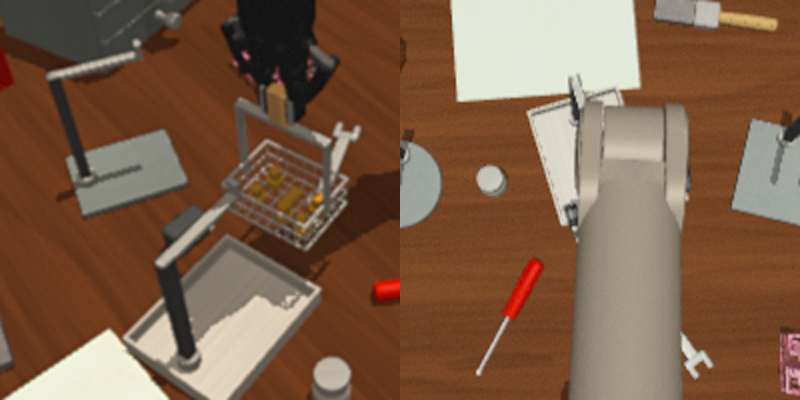

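The basket hangs level in the grip (bar (240,105)–(330,140)) in front of the tray arm's tip (232,190). One tight check of yaw and tilt from the legs and bar ends.

Run:
```python
import numpy as np
W=np.load("scene_c.npz")["W"].reshape(-1,3);W=W[~np.isnan(W[:,0])]
for r in(17.85,15.4):
    c,s=np.cos(np.radians(r)),np.sin(np.radians(r));d=W[:,:2]-[.5,-.041];a=d@[c,s];e=d@[-s,c]
    for sg in(1,-1):
        for z0,z1 in((.165,.19),(.19,.215),(.215,.235)):
            m=(abs(e*sg-.059)<.008)&(abs(a)<.03)&(W[:,2]>z0)&(W[:,2]<z1)
            print(r,sg,z0,m.sum(),"a",np.median(a[m]).round(4),"e",np.median(e[m]).round(4))
        m=(abs(e*sg-.04)<.018)&(abs(a)<.012)&(W[:,2]>.225)&(W[:,2]<.26)
        print("  bar top",m.sum(),np.percentile(W[m,2],[50,90]).round(4),"a",a[m].min().round(4),a[m].max().round(4),a[m].mean().round(4))
```

```text
17.85 1 0.165 32 a 0.0035 e 0.0593
17.85 1 0.19 38 a 0.0031 e 0.0597
17.85 1 0.215 34 a 0.0042 e 0.0596
  bar top 97 [0.2447 0.2462] a -0.0068 0.0077 0.0023
17.85 -1 0.165 36 a 0.0021 e -0.0581
17.85 -1 0.19 37 a 0.0011 e -0.0582
17.85 -1 0.215 26 a 0.0016 e -0.0587
  bar top 75 [0.2445 0.2461] a -0.008 0.0071 0.0017
15.4 1 0.165 32 a 0.0009 e 0.0593
15.4 1 0.19 38 a 0.0006 e 0.0597
15.4 1 0.215 34 a 0.0016 e 0.0595
  bar top 97 [0.2447 0.2462] a -0.009 0.0061 0.0006
15.4 -1 0.165 36 a 0.0046 e -0.058
15.4 -1 0.19 37 a 0.0036 e -0.0581
15.4 -1 0.215 26 a 0.0041 e -0.0586
  bar top 74 [0.2446 0.2461] a -0.0059 0.009 0.0033
```

Legs are vertical and the bar ends agree within 0.2 mm, so it is level. Bar underside is at 0.239 with 18 mm clearance over the tip. Bail to seat is (+112, +31) mm, −1.5°.

send_rows(rows=[[1,6,1.5,0,0,0,-0.5],[1,11,3,0,0,0,-0.5],[1,14,4,0,0,0,-0.5],[1,15,4,0,0,0,0],[1,15,4,0,0,0,0]])

```text
time: 10.45
eef_pos: [0.5618, -0.0241, 0.4256]
tool_rot: [0.702, 0.087, -0.087, -0.702]
contact_force: [-0.6, 0.6, -4.2]
gripper_width: 0.319
```

send_rows(rows=[[1,15,4,0,0,0,0],[1,14,4,0,0,0,0],[1,11,3,0,0,0,0],[1,7,2,0,0,0,0],[1,4,1.5,0,0,0,0]])

```text
time: 11.08
eef_pos: [0.6118, -0.0101, 0.4257]
tool_rot: [-0.702, -0.087, 0.087, 0.702]
contact_force: [0.3, 0.3, -4.5]
gripper_width: 0.32
```

send_rows(rows=[[1,0,0,0,0,0,0],[1,0,0,0,0,0,0],[1,0,0,-5,0,0,0],[1,0,0,-7,0,0,0],[1,0,0,-7,0,0,0]])

```text
time: 11.7
eef_pos: [0.6113, -0.0101, 0.406]
tool_rot: [-0.702, -0.087, 0.087, 0.702]
contact_force: [-0.5, 0.3, -4.1]
gripper_width: 0.316
```

```bash
python3 st.py
python3 - <<'E'
from h import *
from fit import fit
im,d,W=cloud("scene")
cv2.imwrite("pics/over.png",cv2.resize(cv2.cvtColor(im,cv2.COLOR_RGB2BGR)[120:320,120:320],(600,600),interpolation=2))
fit(W,[.613,-.010],.222,False)
E
```

```text
11.7 pos [ 0.6113 -0.0101  0.406 ] down [-7.e-04  1.e-04 -1.e+00] jaw 104.14 grasp [ 0.6112 -0.0101  0.251 ] F [-0.52  0.29 -4.12] M [ 0.02 -0.02  0.01] w 0.316 q [-0.46  0.37  0.54  1.64 -0.2   1.19  1.94]
bar [ 0.6129 -0.0093] yaw 15.97 bar ends -0.0629 0.0605 cost 0.0002555255433311786 283
```

View pics/over.png

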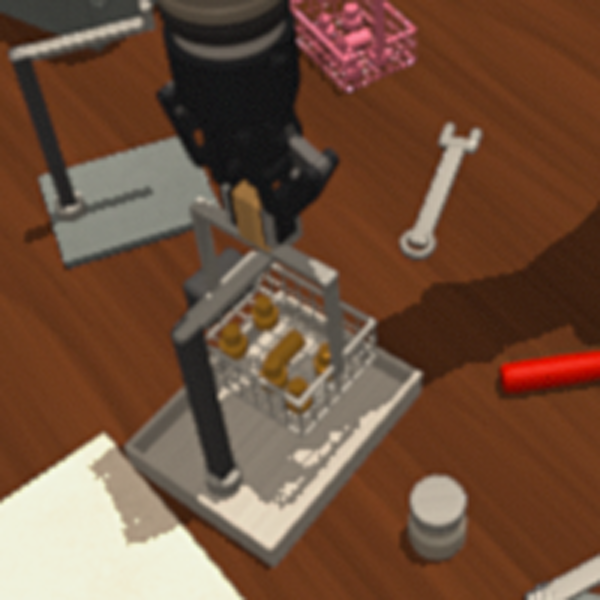

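The view shows the arm passing through the bail (bar (200,205)–(335,275) over arm (270,260)), and the bar is within 1 mm of the seat. TCP was 0.392 when hung, so 14 mm remains.

send_rows(rows=[[1,0,0,-4,0,0,0],[1,0,0,-3,0,0,0],[1,0,0,-2,0,0,0],[1,0,0,-2,0,0,0],[1,0,0,0,0,0,0]])

```text
time: 12.38
eef_pos: [0.6114, -0.0102, 0.3956]
tool_rot: [-0.702, -0.087, 0.087, 0.702]
contact_force: [-0.6, -0.4, -4.5]
gripper_width: 0.32
```

send_rows(rows=[[1,0,0,-1,0,0,0],[1,0,0,-1,0,0,0],[1,0,0,-1,0,0,0],[1,0,0,0,0,0,0],[1,0,0,0,0,0,0]])

```text
time: 13.0
eef_pos: [0.6115, -0.0101, 0.3928]
tool_rot: [-0.702, -0.087, 0.087, 0.702]
contact_force: [-1.2, -0.5, -4.0]
gripper_width: 0.317
```

```bash
python3 st.py
```

```text
13.0 pos [ 0.6115 -0.0101  0.3928] down [ 0.e+00  1.e-04 -1.e+00] jaw 104.14 grasp [ 0.6115 -0.0101  0.2378] F [-1.24 -0.51 -3.97] M [-0.03 -0.03 -0.05] w 0.317 q [-0.46  0.38  0.54  1.66 -0.21  1.16  1.94]
```

Still carrying the full weight; go 1 mm at a time.

send_rows(rows=[[1,0,0,-0.5,0,0,0],[1,0,0,-0.5,0,0,0],[1,0,0,0,0,0,0],[1,0,0,0,0,0,0],[1,0,0,0,0,0,0]])

```text
time: 13.62
eef_pos: [0.6115, -0.0102, 0.3924]
tool_rot: [-0.702, -0.087, 0.087, 0.702]
contact_force: [-2.7, 1.3, 3.7]
gripper_width: 0.318
```

send_rows(rows=[[1,0,0,-0.5,0,0,0],[1,0,0,-0.5,0,0,0],[1,0,0,0,0,0,0],[1,0,0,0,0,0,0],[1,0,0,0,0,0,0]])

```text
time: 14.25
eef_pos: [0.6115, -0.0103, 0.3923]
tool_rot: [-0.701, -0.087, 0.087, 0.702]
contact_force: [-4.1, 0.1, 8.8]
gripper_width: 0.318
```

```bash
python3 st.py
```

```text
14.25 pos [ 0.6115 -0.0103  0.3923] down [ 8.e-04  9.e-04 -1.e+00] jaw 104.13 grasp [ 0.6116 -0.0102  0.2373] F [-4.09  0.08  8.77] M [ 0.14  1.   -0.02] w 0.318 q [-0.46  0.38  0.53  1.66 -0.21  1.16  1.95]
```

Seated (contact). Relieve the excess by 1 mm, then open gently.

send_rows(rows=[[1,0,0,1,0,0,0],[1,0,0,0,0,0,0],[1,0,0,0,0,0,0],[1,0,0,0,0,0,0],[1,0,0,0,0,0,0]], force=20)

```text
time: 14.88
eef_pos: [0.6116, -0.0102, 0.3924]
tool_rot: [-0.702, -0.087, 0.087, 0.702]
contact_force: [-3.5, 0.2, 4.9]
gripper_width: 0.318
```

send_rows(rows=[[0.3,0,0,0,0,0,0],[0.2,0,0,0,0,0,0],[0.1,0,0,0,0,0,0],[-0.2,0,0,0,0,0,0],[-0.5,0,0,0,0,0,0]])

```text
time: 15.5
eef_pos: [0.6115, -0.0102, 0.3917]
tool_rot: [-0.702, -0.087, 0.087, 0.702]
contact_force: [0.3, -1.0, 0.5]
gripper_width: 0.749
```

send_rows(rows=[[-1,0,0,0,0,0,0],[-1,0,0,0,0,0,0],[-1,0,0,0,0,0,0],[-1,0,0,0,0,0,0],[-1,0,0,0,0,0,0]])

```text
time: 16.12
eef_pos: [0.6115, -0.0102, 0.3918]
tool_rot: [-0.702, -0.087, 0.087, 0.702]
contact_force: [0.7, -0.3, 0.7]
gripper_width: 1.0
```

```bash
python3 st.py
```

```text
16.125 pos [ 0.6115 -0.0102  0.3918] down [-0.e+00  1.e-04 -1.e+00] jaw 104.13 grasp [ 0.6115 -0.0101  0.2368] F [ 0.69 -0.29  0.75] M [ 0.02 -0.06  0.01] w 1.0 q [-0.46  0.38  0.53  1.66 -0.21  1.16  1.94]
```

Released with no force on the tool. Rise straight up, back away, and look.

send_rows(rows=[[-1,0,0,8,0,0,0],[-1,0,0,15,0,0,0],[-1,0,0,20,0,0,0],[-1,0,0,25,0,0,0],[-1,0,0,30,0,0,0]])

```text
time: 16.75
eef_pos: [0.6114, -0.0103, 0.4916]
tool_rot: [-0.702, -0.087, 0.087, 0.702]
contact_force: [0.5, 0.2, -0.2]
gripper_width: 1.0
```

send_rows(rows=[[-1,-30,0,20,0,0,0],[-1,-40,0,0,0,0,0],[-1,-40,0,0,0,0,0],[-1,-30,0,0,0,0,0],[-1,0,0,0,0,0,0]])

```text
time: 17.38
eef_pos: [0.47, -0.011, 0.5113]
tool_rot: [-0.701, -0.088, 0.086, 0.703]
contact_force: [0.9, 0.1, -0.4]
gripper_width: 0.997
```

send_rows(rows=[[-1,0,0,0,0,0,0],[-1,0,0,0,0,0,0],[-1,0,0,0,0,0,0],[-1,0,0,0,0,0,0],[-1,0,0,0,0,0,0]])

```text
time: 18.0
eef_pos: [0.4716, -0.0102, 0.5096]
tool_rot: [0.702, 0.087, -0.087, -0.702]
contact_force: [-1.0, 0.7, -0.5]
gripper_width: 1.006
```

```bash
python3 st.py
python3 - <<'E'
from h import *
from fit import fit
for k in range(2):
    im,d,W=cloud("scene"); fit(W,[.613,-.010],.205,True)
Q=W.reshape(-1,3);Q=Q[~np.isnan(Q[:,0])];c,s=np.cos(.27),np.sin(.27);D=Q[:,:2]-[.613,-.0095];a=D@[c,s];e=D@[-s,c]
for sg in(1,-1):
    m=(abs(e*sg-.04)<.018)&(abs(a)<.012)&(Q[:,2]>.19)&(Q[:,2]<.23);print("bar z",np.median(Q[m,2]).round(4))
    for z in(.13,.16,.19):
        m=(abs(e*sg-.059)<.008)&(abs(a)<.03)&(abs(Q[:,2]-z)<.012);print("leg",sg,z,np.median(a[m]).round(4))
g=(Q[:,2]>.25)&(Q[:,2]<.27)&(abs(a)<.04)&(abs(e)<.04);print("grip top",g.sum(),Q[g].mean(0).round(4))
cv2.imwrite("pics/done.png",cv2.resize(cv2.cvtColor(im,cv2.COLOR_RGB2BGR)[120:320,120:320],(600,600),interpolation=2))
E
```

```text
18.0 pos [ 0.4716 -0.0102  0.5096] down [-4.e-04 -2.e-04 -1.e+00] jaw 104.12 grasp [ 0.4716 -0.0102  0.3546] F [-1.03  0.74 -0.49] M [-0.01 -0.03  0.  ] w 1.006 q [-0.61 -0.    0.54  1.8   0.    1.35  1.75]
arm front/rear rel bar -0.0624 0.0597 arm offset -0.0238
bar [ 0.6363 -0.0046] yaw -73.82 bar ends -0.0611 0.0595 cost 9.670936582297825e-05 622
arm front/rear rel bar -0.0601 0.0625 arm offset 0.0241
bar [ 0.6364 -0.0045] yaw 106.06 bar ends -0.0593 0.0618 cost 0.00012159020507968733 623
bar z 0.2111
leg 1 0.13 0.0001
leg 1 0.16 0.0009
leg 1 0.19 0.0008
bar z 0.2112
leg -1 0.13 0.0019
leg -1 0.16 0.0014
leg -1 0.19 0.0028
grip top 105 [ 0.6141 -0.0083  0.2556]
```

View pics/done.png

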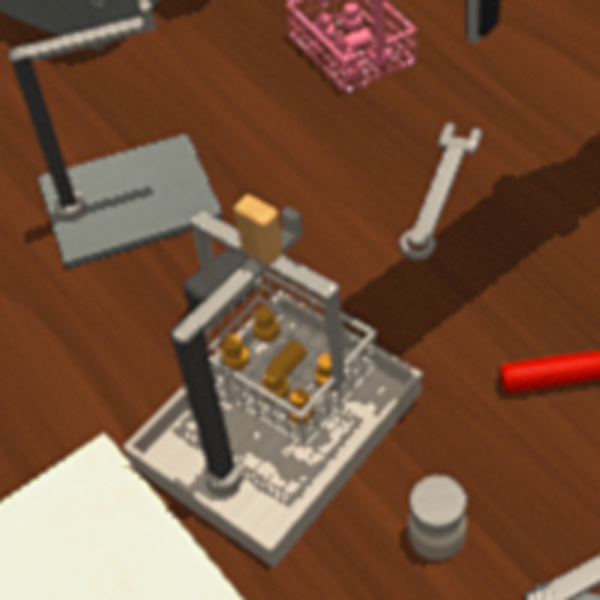

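The basket hangs on the tray stand's hook: grip at (258,230), bar resting across the arm, fittings inside, gripper away. Both bar ends are at 0.211 m, the legs are vertical, and two successive fits agree. Handing in.

```bash
python3 -c "
from workcell import manip
print(manip.sign_off())"
```

```text
the job is handed in; nothing more can be done
None
```

The brass-fittings basket now hangs on the tray stand's hook, and I handed the job in after about 18 s of robot time. I lifted it off the plate stand by its wooden grip, drew it about 110 mm off the arm and carried it level to the tray stand. There I lowered it onto the seat, released it and backed the gripper away.

**Last checks:**
- **Level:** Both bar ends read 0.211 m high, as they should with the bar resting on the arm. The legs are vertical to within about 1.5 mm.
- **Position:** The bar sits within about 2 mm of the seat.
- **Still:** Two fits of the basket's position, taken moments apart, matched.
- **Forces:** The highest tool force I read was about 9 N, when the bar seated. After release it read near zero.

**Disagreements:**
- The top camera could not check the bar during the carry because the arm hid it.
- The scene camera's yaw for the carried basket differed from the tool's by 2 to 4°. I corrected it by 1.5°, and it then read 16° against the hook's 15.4°.
- In some scene-camera fits (at the start and after release), the fit program swapped the arm and the bar. The positions still agreed.

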